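# Close and latch a contact printing frame

### The job

Close the contact printing frame: gently lower its glass lid right down onto the bed, and only then swing the latch handle round clockwise so that its nose rides up the keeper's ramp, over the crest, and drops fully down into the notch, where it must stay. Stop as soon as you feel it drop or meet the end stop - do not ram it against the stop or press hard on the lid, and leave the things beside the frame where they are.

Things in the scene. Friction and masses are not known exactly. Their poses are not given: they have to be found in the camera images.
- frame: Black contact printing frame level on the table, 310 (x) by 340 (y) by 45 mm high; origin at the centre of its underside; x points away from the latch towards the lid's hinge, y to the left of someone facing the latch, z up. The latch spindle stands on its front strip at x = -115 mm, y = 0.
- lid: Glass lid in an aluminium rim, 0.75 kg, 230 mm deep (x), 300 wide (y), 14 thick. Origin at its centre, mid thickness; the hinge axis is parallel to y, 115 mm along its +x (frame x = 140, z = 52 mm); its z is upright when shut. Starts raised 0.35 to 0.7 rad; the stiff hinge holds it where it is left, about 2 N down on the front rim lowers it. Shut: top 59 mm above the table, on slightly springy foam.
- lid_rail (a point): A point on top of the lid's 36 mm wide front rim, 18 mm back from the front edge, 100 mm to the right (frame's -y) of the middle, clear of keeper and handle: a good place to push the lid down.
- rim_middle (a point): Middle of the rim's top, 18 mm from the front edge. Near it sits the keeper, a 34 mm wide steel wedge: along the lid's -y come a ramp 30 mm long rising from 1 to 8 mm above the rim, a 3.5 mm crest, a notch 13 mm wide (floor 2.5 mm above the rim), an end stop 15 mm high. Screwed on through slots, its notch lies anywhere from 6 mm left (+y) to 16 mm right of this point: find it by feel.
- handle: Steel cranked latch handle. Origin on the spindle axis (frame x = -115, y = 0), level with the nose's underside: 60.5 mm above the table at rest. Arm along its own -x, 13 mm wide, top face 12 mm above the origin, with an upright knob at its end. Nose along its own +y, 61 mm long, 10 mm wide, round below. A spring holds it down (8 N, 10 N when raised). On the crest it is 5 to 6.5 mm up, seated 0.5 to 1.5 mm.
- handle_turn (a joint): Turn of the handle about the upright spindle, rad, growing clockwise seen from above: 0 = arm along the frame's -x, pi/2 = arm along its +y. Starts at 0 to 0.3; the nose meets the ramp at about 0.5 to 1.2 and drops into the notch somewhere between 1.4 and 1.9, with the end stop about 0.05 beyond. The knob takes about 1 N to push round free, 2 to 5 N up the ramp; over 12 N against the stop is too much.
- handle_grip (a point): Middle of the handle's upright black knob, 18 mm diameter, 33 mm tall, 110 mm from the spindle axis; 17 mm above the arm's top face, 16 mm below the knob's top. Push it sideways or hold it loosely: it must be free to rise and fall 6 mm while turning.
- tank: Bystander: black film developing tank with grey lid, 100 mm diameter, 128 mm high, standing left (+y) of the frame; origin at the centre of its underside.
- reel: Bystander: white film reel, 82 mm diameter, 40 mm high, left of the frame nearer the latch; origin at the centre of its underside.
- bottle: Bystander: amber bottle, 72 mm diameter, 165 mm high, right (-y) of the frame; origin at the centre of its underside.
- beaker: Bystander: white plastic beaker, 72 mm diameter, 95 mm high, right of the frame nearer the latch; origin at the centre of its underside.

How it is judged:
On the way, in this order (a step that is already met when the one before it is completed fails the run):
1. the glass lid is down while the handle is still swung clear of it (angle between lid's own z axis and vertical below 0.025 rad and value of joint handle_turn below 0.5 rad), for 0.2 s.
2. the handle's nose rides up the keeper of the closed lid, lifting the handle at least 4 mm (z of handle in the frame of frame above 0.0645 m and angle between lid's own z axis and vertical below 0.04 rad), for 0.02 s.
At the end, for the whole second after the job is handed in: The lid is shut (within 0.02 rad) and at rest; the handle is turned past 1.40 rad and has dropped into the notch (its origin at most 1.9 mm above rest height, 62.4 mm over the table) and is at rest (angle between lid's own z axis and vertical below 0.02 rad and value of joint handle_turn above 1.4 rad and z of handle in the frame of frame below 0.0624 m and angular speed of each of lid, handle below 0.1 rad/s); the robot touches nothing.
It fails at once if the handle is rammed against the keeper (more than 38 N between handle and lid) (contact force between handle and lid above 38 N).
It fails at once if the lid is slammed (turns faster than 1.5 rad/s) (angular speed of lid above 1.5 rad/s).
It fails at once if the robot presses on the lid with more than 35 N (contact force between any of the fingers, the arm and lid above 35 N).
It fails at once if a thing beside the frame is moved more than 3 cm (distance of any of tank, reel, bottle, beaker from where it was at the start of the episode above 0.03 m).
It also fails if it takes over 72 s, if anything falls off the work surface, if the arm or the gripper's body presses on something with over 40 N, if the wrist force passes 120 N, or if a joint passes its speed limit or range.

### The arm

A 7-joint arm with a two-finger parallel gripper is mounted at the origin on the work surface. World frame = base frame: x ahead of the robot, y to its left, z up, the work surface at z = 0. Lengths are in m, angles in rad, forces in N, time in s.
With the tool pointing down it reaches from about 0.425 to 1.025 m from the base axis. Payload 3.6 kg.
Tool frame: the origin (TCP) lies at the very end of the fingers, on their centre line; the grasp point (between the pads) lies 19 mm behind it; z points along the fingers, y is the direction in which the jaws open and shut (so a half turn about z gives the same grasp; the last joint's range is limited). The gripper opens to 85 mm and grips with 20 to 120 N. Pads are 22 mm wide; open, the fingers measure 114 mm over their backs; the gripper's body (76 mm by 85 mm) begins 54 mm behind the grasp point. The pads swing forward as they close: fully open they stand 13 mm farther back than shut.
Start: joints at [1.103, 0.591, 0.048, 1.609, -0.033, 0.943, -0.034], TCP at [0.265, -0.675, 0.231] pointing down, gripper open.
Joint ranges: [-2.69, 2.69], [-0.47, 2.24], [-1.27, 1.36], [0.19, 2.51], [-1.53, 4.68], [0.08, 2.07], [-3.09, 3.09]. Speed limits (rad/s): [2.57, 2.57, 3.14, 3.14, 3.14, 3.14, 3.14].

### API

Orientations are given as a 3x3 rotation matrix whose columns are the frame's x, y, z axes.
In Python, from rig import read_state, snapshot, camera_info, finish_job gives the robot as it stands.
- The arm moves only by the tool send_rows, never from a script. Its argument "targets" is a list that holds one entry, the list of rows, each a list of 7 numbers: the turn, a rotation vector about the world's x, y, z in rad, then the shift along the world's x, y, z in m, then the opening in per cent of the stroke, from 0 (shut) to 100 (fully open). A call has exactly 5 rows; each row shifts and turns the commanded pose from where the row before left it; what a row does not reach is not made up. A row lasts 1/8 s, in which the tool goes at most 62.5 mm and 10.7 degrees, less where a joint would pass 70% of its speed; a pose out of reach is approached as far as the arm can. A call with a gripper value outside its range is refused whole. The fingers move at their own pace and stop on an object; "newtons" is the grip in N (left out, the last holds). Time passes only in rows, so rows that do not move let the fingers close, or fill a call up. It gives the time, the measured TCP pose, the force and the opening at its end, in the units of the state.
- read_state(): the state, without advancing time (a new reading comes with each control period).
- snapshot(name): name is "scene" or "top" or "wrist"; returns (picture, depth): 420x560x3 uint8, red, green, blue; 420x560 float32, m along the optical axis (not along the pixel's ray), 0 where there is no reading.
- camera_info(name): a dict with "mtx" (3x3 intrinsics, pixels), "extrinsics" (4x4, takes a point from camera to world coordinates); the wrist camera has in their place "tool_from_camera" (4x4, takes a point from camera to tool coordinates, whose origin is the TCP and whose axes are the flange's). Camera axes: x right, y down, z forward; pixel columns grow to the right and rows downward; lengths in m; the calibration is good to about 2 mm. The wrist camera is an equidistant fisheye: a pixel r from the principal point sees the ray r / f radians off the axis. A picture is of the moment at which its call begins: read the wrist's pose just before it. camera_info takes no time and is no camera call.
- finish_job(): hands the job in, once; it reports no verdict.
The state is a dict: "t": time; "q": joint angles; "joint_velocities": joint speeds; "joint_efforts": joint torques, N m; "eef_pos": TCP position; "orientation": TCP orientation; "force": force on the tool from outside, world axes, zero at the start; "moment": the same for the moment, N m; "grip_width": finger opening in m.
Only numpy, scipy, OpenCV 4.12 (cv2) and the standard library are available. Lean on these libraries where they do the work, as an engineer would, in place of code of your own. Each camera call takes 0.05 s, during which the arm holds its last target. There are 200 camera calls.

## Working session

There is one attempt and no reset: what is moved stays moved. The work goes in short steps, Python scripts to look and compute and a tool call to move; the robot and the scene stay as the last step left them, time stands still between calls to the robot, and variables do not carry over. Pictures are saved under pics/ and viewed, about 8 in all and at most 12, crops included, and the job is handed in when it is done.

Besides the shell and the picture viewer there is one more tool, called after "Emit:" as a command line: name --argument value ..., lists and objects as JSON in quotes. send_rows: Moves the arm, as the interface text tells. Its arguments: {"type":"object","properties":{"targets":{"type":"array","items":{"type":"array","items":{"type":"array","items":{"type":"number"}}}},"newtons":{"type":"number"}},"required":["targets"]}

```bash
mkdir -p pics; ls; python3 - <<'E'
from rig import *
import cv2,numpy as np
s=read_state();print({k:np.round(v,3).tolist() for k,v in s.items()})
for n in("scene","top"):
    p,d=snapshot(n);cv2.imwrite(f"pics/{n}0.png",p[:,:,::-1]);np.save(f"pics/{n}0.npy",d)
    c=camera_info(n);print(n,np.round(c["mtx"],1).tolist(),np.round(c["extrinsics"],3).tolist())
E
```

```text
pics
{'t': 0.0, 'q': [1.102, 0.592, 0.048, 1.61, -0.033, 0.943, -0.034], 'joint_velocities': [0.001, 0.001, 0.002, -0.0, -0.001, -0.001, -0.0], 'joint_efforts': [0.0, -54.869, 1.547, -19.812, 0.009, 0.009, 0.0], 'eef_pos': [0.265, -0.674, 0.23], 'orientation': [[0.931, 0.366, -0.001], [0.366, -0.931, 0.002], [-0.0, -0.002, -1.0]], 'force': [0.013, -0.431, -0.12], 'moment': [0.02, 0.027, -0.023], 'grip_width': 0.085}
scene [[465.9, 0.0, 279.2], [0.0, 465.9, 215.5], [0.0, 0.0, 1.0]] [[-0.796, 0.478, -0.372, 1.011], [0.605, 0.627, -0.49, 0.566], [-0.001, -0.615, -0.789, 0.965], [0.0, 0.0, 0.0, 1.0]]
top [[519.7, 0.0, 276.7], [0.0, 519.7, 213.7], [0.0, 0.0, 1.0]] [[0.008, -0.998, 0.061, 0.531], [-1.0, -0.009, -0.019, 0.044], [0.02, -0.061, -0.998, 1.375], [0.0, 0.0, 0.0, 1.0]]
```

View pics/top0.png

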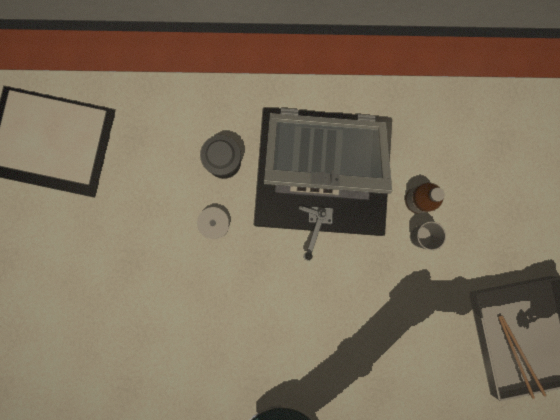

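View pics/scene0.png

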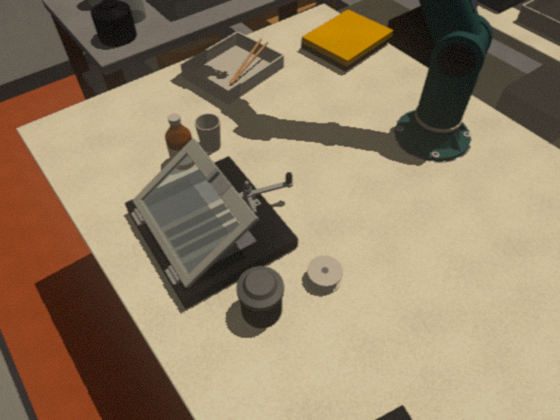

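Both views show the frame nearly axis-aligned, with its lid raised and the handle arm at top-view px (322,213)→(309,256). The bystanders stand at px (220,155), (213,222), (430,195) and (430,235). Next I'll measure the frame.

```bash
cat > h.py <<'E'
import numpy as np,cv2
from rig import *
def cloud(n,d):
    c=camera_info(n);K=c["mtx"];T=np.array(c["extrinsics"]);K=np.array(K)
    v,u=np.mgrid[:d.shape[0],:d.shape[1]]
    P=np.stack([(u-K[0,2])/K[0,0]*d,(v-K[1,2])/K[1,1]*d,d],-1)
    return P@T[:3,:3].T+T[:3,3]
def ray(n,uv,z):
    c=camera_info(n);K=np.array(c["mtx"]);T=np.array(c["extrinsics"])
    r=T[:3,:3]@np.linalg.solve(K,[*uv,1.]);o=T[:3,3];return o+r*(z-o[2])/r[2]
E
python3 - <<'E'
from h import *
p=cv2.imread("pics/top0.png");d=np.load("pics/top0.npy");P=cloud("top",d)
g=p.max(2);m=((g<50)).astype(np.uint8);m[:90]=0;m[260:]=0;m[:,:248]=0;m[:,400:]=0
c=max(cv2.findContours(m,0,2)[0],key=cv2.contourArea)
r=cv2.minAreaRect(c);b=cv2.boxPoints(r);print(r,[np.round(ray("top",q,.045),3).tolist() for q in b])
for n,(u,v) in dict(tbl=(330,300),strip1=(270,220),strip2=(370,225),spindle=(322,213),knob=(309,256),armmid=(315,236),rimL=(280,186),rimM=(330,187),rimR=(375,187),side=(388,150),back=(330,122),tank=(221,155),reel=(213,222),bott=(436,195),beak=(431,228)).items(): print(n,np.round(P[v,u],3))
cv2.imwrite("pics/crop.png",cv2.resize(p[95:265,190:450],None,fx=3,fy=3,interpolation=cv2.INTER_CUBIC))
E
```

```text
((323.2826843261719, 171.23873901367188), (129.34927368164062, 118.99479675292969), 4.159642219543457) [[0.581, 0.075, 0.045], [0.889, 0.056, 0.045], [0.869, -0.281, 0.045], [0.56, -0.257, 0.045]]
tbl [ 0.389 -0.125 -0.001]
strip1 [0.596 0.035 0.045]
strip2 [ 0.585 -0.221  0.049]
spindle [ 0.611 -0.091  0.112]
knob [ 0.506 -0.06   0.106]
armmid [ 0.556 -0.078  0.072]
rimL [0.684 0.01  0.048]
rimM [ 0.669 -0.103  0.17 ]
rimR [ 0.67  -0.209  0.169]
side [ 0.768 -0.253  0.114]
back [ 0.845 -0.115  0.074]
tank [0.748 0.156 0.129]
reel [0.59  0.182 0.039]
bott [ 0.653 -0.355  0.161]
beak [ 0.58  -0.382  0.036]
```

View pics/crop.png

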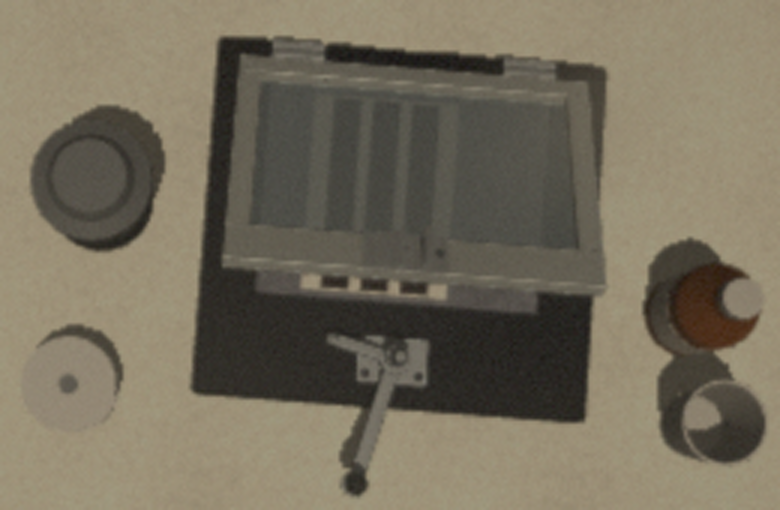

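Crop: the frame box measures 308×338 mm with its centre at (0.725, -0.102) and yaw of about -0.063. The knob, at crop px (355,482), comes out 110 mm from the spindle, as it should, with the handle at about 0.23 rad. The lid is raised about 0.52 rad. The keeper shows on the rim at about px (365-450, 245), with its stop near x=440.

Now I'll approach lid_rail, about (0.679, -0.199, 0.163), closing the fingers and turning the tool on the way.

Emit:
send_rows --targets '[[[0, 0, 0.165, 0.027, 0.0317, 0, 0], [0, 0, 0.165, 0.027, 0.0317, 0, 0], [0, 0, 0.165, 0.027, 0.0317, 0, 0], [0, 0, 0.165, 0.027, 0.0317, 0, 0], [0, 0, 0.165, 0.027, 0.0317, 0, 0]]]'

```text
t: 0.72
eef_pos: [0.4009, -0.5148, 0.2309]
orientation: [[0.358, 0.934, -0.001], [0.934, -0.358, 0.001], [0.0, -0.001, -1.0]]
force: [-0.9, -0.0, -0.2]
grip_width: 0.0003
```

Emit:
send_rows --targets '[[[0, 0, 0.165, 0.027, 0.0317, 0, 0], [0, 0, 0.165, 0.027, 0.0317, 0, 0], [0, 0, 0.165, 0.027, 0.0317, 0, 0], [0, 0, 0.165, 0.027, 0.0317, 0, 0], [0, 0, 0.165, 0.027, 0.0317, 0, 0]]]'

```text
t: 1.35
eef_pos: [0.5358, -0.3566, 0.2309]
orientation: [[-0.443, 0.896, -0.001], [0.896, 0.443, 0.0], [0.001, -0.001, -1.0]]
force: [0.6, -0.2, 0.5]
grip_width: 0.0001
```

Emit:
send_rows --targets '[[[0, 0, 0.165, 0.028, 0.0317, 0, 0], [0, 0, 0.165, 0.028, 0.0317, 0, 0], [0, 0, 0.165, 0.028, 0.0317, 0, 0], [0, 0, 0.165, 0.028, 0.0317, 0, 0], [0, 0, 0.165, 0.028, 0.0317, 0, 0]]]'

```text
t: 1.98
eef_pos: [0.6758, -0.1984, 0.2307]
orientation: [[-0.959, 0.283, -0.001], [0.283, 0.959, -0.0], [0.001, -0.0, -1.0]]
force: [0.2, -0.2, 0.0]
grip_width: 0.0001
```

Emit:
send_rows --targets '[[[0, 0, 0, 0, 0, -0.015, 0], [0, 0, 0, 0, 0, -0.015, 0], [0, 0, 0, 0, 0, -0.012, 0], [0, 0, 0, 0, 0, -0.008, 0], [0, 0, 0, 0, 0, -0.004, 0]]]'

```text
t: 2.6
eef_pos: [0.6749, -0.1999, 0.1766]
orientation: [[-0.957, 0.289, -0.001], [0.289, 0.957, -0.0], [0.001, -0.0, -1.0]]
force: [0.1, 0.8, 0.9]
grip_width: 0.0002
```

Emit:
send_rows --targets '[[[0, 0, 0, 0, 0, -0.003, 0], [0, 0, 0, 0, 0, -0.003, 0], [0, 0, 0, 0, 0, -0.003, 0], [0, 0, 0, 0, 0, -0.003, 0], [0, 0, 0, 0, 0, -0.003, 0]]]'

```text
t: 3.22
eef_pos: [0.6754, -0.1991, 0.1622]
orientation: [[-0.958, 0.288, 0.0], [0.288, 0.958, -0.0], [-0.0, -0.0, -1.0]]
force: [-0.7, 0.1, 2.1]
grip_width: 0.0002
```

Emit:
send_rows --targets '[[[0, 0, 0, -0.002, 0, -0.005, 0], [0, 0, 0, -0.002, 0, -0.005, 0], [0, 0, 0, -0.002, 0, -0.005, 0], [0, 0, 0, -0.002, 0, -0.005, 0], [0, 0, 0, -0.002, 0, -0.005, 0]]]'

```text
t: 3.85
eef_pos: [0.6652, -0.1991, 0.1369]
orientation: [[-0.958, 0.288, -0.0], [0.288, 0.958, 0.0], [0.0, 0.0, -1.0]]
force: [0.5, 0.8, 0.9]
grip_width: -0.0
```

Emit:
send_rows --targets '[[[0, 0, 0, -0.0015, 0, -0.005, 0], [0, 0, 0, -0.0015, 0, -0.005, 0], [0, 0, 0, -0.0015, 0, -0.005, 0], [0, 0, 0, -0.0015, 0, -0.005, 0], [0, 0, 0, -0.0015, 0, -0.005, 0]]]'

```text
t: 4.47
eef_pos: [0.6578, -0.1991, 0.112]
orientation: [[-0.958, 0.288, 0.0], [0.288, 0.958, 0.0], [-0.0, 0.0, -1.0]]
force: [0.3, 0.3, 1.4]
grip_width: 0.0001
```

Emit:
send_rows --targets '[[[0, 0, 0, -0.001, 0, -0.005, 0], [0, 0, 0, -0.001, 0, -0.005, 0], [0, 0, 0, -0.001, 0, -0.005, 0], [0, 0, 0, -0.001, 0, -0.005, 0], [0, 0, 0, -0.001, 0, -0.005, 0]]]'

```text
t: 5.1
eef_pos: [0.6529, -0.1991, 0.087]
orientation: [[-0.958, 0.288, 0.0], [0.288, 0.958, 0.0], [-0.0, 0.0, -1.0]]
force: [0.1, 0.4, 1.2]
grip_width: 0.0
```

Emit:
send_rows --targets '[[[0, 0, 0, -0.0005, 0, -0.004, 0], [0, 0, 0, -0.0005, 0, -0.004, 0], [0, 0, 0, 0, 0, -0.004, 0], [0, 0, 0, 0, 0, -0.004, 0], [0, 0, 0, 0, 0, -0.004, 0]]]'

```text
t: 5.72
eef_pos: [0.6518, -0.1993, 0.067]
orientation: [[-0.958, 0.288, -0.0], [0.288, 0.958, -0.0], [0.0, -0.0, -1.0]]
force: [-1.0, 0.4, 0.3]
grip_width: -0.0001
```

Emit:
send_rows --targets '[[[0, 0, 0, 0, 0, -0.001, 0], [0, 0, 0, 0, 0, -0.001, 0], [0, 0, 0, 0, 0, -0.001, 0], [0, 0, 0, 0, 0, -0.001, 0], [0, 0, 0, 0, 0, -0.001, 0]]]'

```text
t: 6.35
eef_pos: [0.6519, -0.1992, 0.0623]
orientation: [[-0.958, 0.288, 0.0], [0.288, 0.958, -0.0], [-0.0, -0.0, -1.0]]
force: [-1.3, 0.3, 0.2]
grip_width: -0.0001
```

Emit:
send_rows --targets '[[[0, 0, 0, 0, 0, -0.0006, 0], [0, 0, 0, 0, 0, -0.0006, 0], [0, 0, 0, 0, 0, -0.0006, 0], [0, 0, 0, 0, 0, -0.0006, 0], [0, 0, 0, 0, 0, -0.0006, 0]]]'

```text
t: 6.98
eef_pos: [0.6519, -0.1992, 0.0593]
orientation: [[-0.958, 0.288, 0.0], [0.288, 0.958, -0.0], [-0.0, 0.0, -1.0]]
force: [-0.3, -0.0, 0.2]
grip_width: -0.0001
```

Emit:
send_rows --targets '[[[0, 0, 0, 0, 0, -0.0004, 0], [0, 0, 0, 0, 0, -0.0004, 0], [0, 0, 0, 0, 0, -0.0004, 0], [0, 0, 0, 0, 0, 0, 0], [0, 0, 0, 0, 0, 0, 0]]]'

```text
t: 7.6
eef_pos: [0.652, -0.1992, 0.0592]
orientation: [[-0.958, 0.288, 0.0], [0.288, 0.958, -0.001], [-0.0, -0.001, -1.0]]
force: [-3.1, 0.8, 7.0]
grip_width: 0.0001
```

Emit:
send_rows --targets '[[[0, 0, 0, 0, 0, 0.005, 0], [0, 0, 0, 0, 0, 0.03, 0], [0, 0, 0, 0, 0, 0.055, 0], [0, 0, 0, -0.04, 0.04, 0, 45], [0, 0, 0, -0.04, 0.04, 0, 45]]]'

```text
t: 8.22
eef_pos: [0.5722, -0.1184, 0.149]
orientation: [[-0.957, 0.289, 0.003], [0.289, 0.957, 0.001], [-0.003, 0.001, -1.0]]
force: [-0.2, 0.4, -0.1]
grip_width: 0.0355
```

Emit:
send_rows --targets '[[[0, 0, 0, -0.04, 0.04, 0, 45], [0, 0, 0, -0.026, 0.019, 0, 45], [0, 0, 0, 0, 0, 0, 45], [0, 0, 0, 0, 0, 0, 45], [0, 0, 0, 0, 0, 0, 45]]]'

```text
t: 8.85
eef_pos: [0.5074, -0.0611, 0.1482]
orientation: [[-0.957, 0.29, 0.002], [0.29, 0.957, 0.0], [-0.001, 0.001, -1.0]]
force: [-0.3, 0.6, 0.2]
grip_width: 0.0382
```

```bash
python3 - <<'E'
from h import *
s=read_state();print(s["eef_pos"],s["grip_width"],s["q"])
p,d=snapshot("wrist");cv2.imwrite("pics/w1.png",p[:,:,::-1])
p,d=snapshot("top");cv2.imwrite("pics/t1.png",cv2.resize(p[95:265,190:450,::-1],None,fx=3,fy=3,interpolation=cv2.INTER_CUBIC))
P=cloud("top",d)
for u,v in [(268,200),(290,197),(350,200),(375,203),(385,206),(380,160),(385,170)]:print(u,v,np.round(P[v,u],3))
E
```

```text
[ 0.50740715 -0.06107243  0.14815926] 0.03817502338678212 [ 0.47967364  0.50978292 -0.59770197  2.13624657  0.48615696  0.62819731
  0.81699664]
268 200 [0.646 0.041 0.059]
290 197 [ 0.655 -0.015  0.058]
350 200 [ 0.649 -0.168  0.057]
375 203 [ 0.641 -0.232  0.06 ]
385 206 [ 0.635 -0.262  0.041]
380 160 [ 0.752 -0.245  0.061]
385 170 [ 0.729 -0.263  0.039]
```

View pics/w1.png

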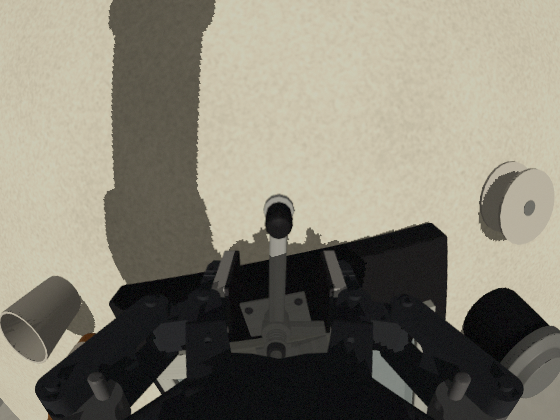

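View pics/t1.png

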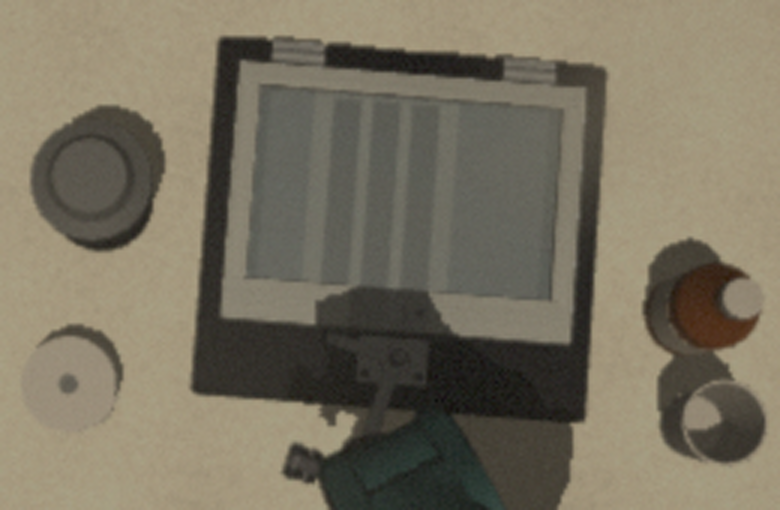

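The lid is shut: its rim reads 57–61 mm. In the wrist view the knob top, at px (279,221), sits midway between the fingers. I'll check its position by casting a ray.

```bash
python3 - <<'E'
from h import *
c=camera_info("wrist");K=np.array(c["mtx"]);T=np.array(c["tool_from_camera"]);s=read_state();R=np.array(s["orientation"]);o=np.array(s["eef_pos"])
print(np.round(K,1).tolist(),np.round(T,3).tolist())
for uv,z in [((279,221),.1055),((278,208),.09),((276,349),.112)]:
    a=(np.array(uv)-K[:2,2])/K[0,0];th=np.linalg.norm(a);r=np.array([*(a/th*np.sin(th)),np.cos(th)])
    r=R@T[:3,:3]@r;q=R@T[:3,3]+o;print(uv,np.round(q+r*(z-q[2])/r[2],4))
E
```

```text
[[325.2, 0.0, 278.8], [0.0, 325.2, 203.9], [0.0, 0.0, 1.0]] [[0.001, -0.953, -0.302, 0.077], [1.0, 0.0, 0.001, 0.0], [-0.001, -0.302, 0.953, -0.143], [0.0, 0.0, 0.0, 1.0]]
(279, 221) [ 0.4996 -0.0578  0.1055]
(278, 208) [ 0.4964 -0.0575  0.09  ]
(276, 349) [ 0.5927 -0.0882  0.112 ]
```

Emit:
send_rows --targets '[[[0, 0, 0, -0.002, 0.001, -0.02, 45], [0, 0, 0, 0, 0, -0.02, 45], [0, 0, 0, 0, 0, -0.015, 45], [0, 0, 0, 0, 0, -0.009, 45], [0, 0, 0, 0, 0, 0, 32]]]'

```text
t: 9.57
eef_pos: [0.5038, -0.0592, 0.0836]
orientation: [[-0.958, 0.288, -0.001], [0.288, 0.958, 0.0], [0.001, -0.0, -1.0]]
force: [0.8, -0.4, 0.6]
grip_width: 0.0273
```

```bash
python3 - <<'E'
from h import *
s=read_state();print(s["eef_pos"],s["force"],s["grip_width"])
S=np.array([.611,-.092]);f=lambda p:S+.11*np.array([-np.cos(p),np.sin(p)])
for st,a,b in [(.06,.296,.9),(.04,.896,1.4),(.02,1.376,2.0)]:
    for p in np.arange(a,b,st):print(f"{p:.3f}",np.round(f(p+st)-f(p),4),end="; ")
    print()
E
```

```text
[ 0.50378917 -0.05915026  0.08360645] [ 0.83932039 -0.39818361  0.56574622] 0.027312690451120638
0.296 [0.0021 0.0063]; 0.356 [0.0025 0.0061]; 0.416 [0.0028 0.006 ]; 0.476 [0.0032 0.0058]; 0.536 [0.0035 0.0056]; 0.596 [0.0039 0.0053]; 0.656 [0.0042 0.0051]; 0.716 [0.0045 0.0048]; 0.776 [0.0048 0.0046]; 0.836 [0.005  0.0043]; 0.896 [0.0053 0.004 ]; 
0.896 [0.0035 0.0027]; 0.936 [0.0036 0.0025]; 0.976 [0.0037 0.0024]; 1.016 [0.0038 0.0022]; 1.056 [0.0039 0.0021]; 1.096 [0.004  0.0019]; 1.136 [0.004  0.0018]; 1.176 [0.0041 0.0016]; 1.216 [0.0042 0.0014]; 1.256 [0.0042 0.0013]; 1.296 [0.0043 0.0011]; 1.336 [0.0043 0.0009]; 1.376 [0.0043 0.0008]; 
1.376 [0.0022 0.0004]; 1.396 [0.0022 0.0004]; 1.416 [0.0022 0.0003]; 1.436 [0.0022 0.0003]; 1.456 [0.0022 0.0002]; 1.476 [0.0022 0.0002]; 1.496 [0.0022 0.0001]; 1.516 [0.0022 0.0001]; 1.536 [0.0022 0.0001]; 1.556 [0.0022 0.    ]; 1.576 [ 0.0022 -0.    ]; 1.596 [ 0.0022 -0.0001]; 1.616 [ 0.0022 -0.0001]; 1.636 [ 0.0022 -0.0002]; 1.656 [ 0.0022 -0.0002]; 1.676 [ 0.0022 -0.0003]; 1.696 [ 0.0022 -0.0003]; 1.716 [ 0.0022 -0.0003]; 1.736 [ 0.0022 -0.0004]; 1.756 [ 0.0022 -0.0004]; 1.776 [ 0.0021 -0.0005]; 1.796 [ 0.0021 -0.0005]; 1.816 [ 0.0021 -0.0006]; 1.836 [ 0.0021 -0.0006]; 1.856 [ 0.0021 -0.0006]; 1.876 [ 0.0021 -0.0007]; 1.896 [ 0.0021 -0.0007]; 1.916 [ 0.0021 -0.0008]; 1.936 [ 0.002  -0.0008]; 1.956 [ 0.002  -0.0008]; 1.976 [ 0.002  -0.0009]; 1.996 [ 0.002  -0.0009];
```

Emit:
send_rows --targets '[[[0, 0, -0.06, 0.0021, 0.0063, 0, 32], [0, 0, -0.06, 0.0025, 0.0061, 0, 32], [0, 0, -0.06, 0.0028, 0.006, 0, 32], [0, 0, -0.06, 0.0032, 0.0058, 0, 32], [0, 0, -0.06, 0.0035, 0.0056, 0, 32]]]'

```text
t: 10.2
eef_pos: [0.5186, -0.0295, 0.0848]
orientation: [[-0.829, 0.56, 0.001], [0.56, 0.829, -0.0], [-0.001, 0.0, -1.0]]
force: [0.1, -0.1, -0.2]
grip_width: 0.0272
```

Emit:
send_rows --targets '[[[0, 0, -0.06, 0.0039, 0.0053, 0, 32], [0, 0, -0.06, 0.0042, 0.0051, 0, 32], [0, 0, -0.06, 0.0045, 0.0048, 0, 32], [0, 0, -0.06, 0.0048, 0.0046, 0, 32], [0, 0, -0.06, 0.005, 0.0043, 0, 32]]]'

```text
t: 10.82
eef_pos: [0.5405, -0.0061, 0.0847]
orientation: [[-0.626, 0.78, -0.0], [0.78, 0.626, -0.002], [-0.001, -0.001, -1.0]]
force: [-1.0, -2.2, 0.9]
grip_width: 0.0273
```

Emit:
send_rows --targets '[[[0, 0, -0.04, 0.0035, 0.0027, 0, 32], [0, 0, -0.04, 0.0036, 0.0025, 0, 32], [0, 0, -0.04, 0.0037, 0.0024, 0, 32], [0, 0, -0.04, 0.0038, 0.0022, 0, 32], [0, 0, -0.04, 0.0039, 0.0021, 0, 32]]]'

```text
t: 11.45
eef_pos: [0.5587, 0.0069, 0.084]
orientation: [[-0.459, 0.889, -0.001], [0.889, 0.459, -0.0], [0.0, -0.001, -1.0]]
force: [-2.6, -1.7, 3.1]
grip_width: 0.0274
```

Emit:
send_rows --targets '[[[0, 0, -0.04, 0.004, 0.0019, 0, 32], [0, 0, -0.04, 0.004, 0.0018, 0, 32], [0, 0, -0.04, 0.0041, 0.0016, 0, 32], [0, 0, -0.04, 0.0042, 0.0014, 0, 32], [0, 0, -0.04, 0.0042, 0.0013, 0, 32]]]'

```text
t: 12.08
eef_pos: [0.5795, 0.015, 0.0841]
orientation: [[-0.273, 0.962, -0.0], [0.962, 0.273, 0.0], [0.0, -0.0, -1.0]]
force: [-3.4, -1.3, 3.3]
grip_width: 0.0274
```

Emit:
send_rows --targets '[[[0, 0, -0.03, 0.0032, 0.0008, 0, 32], [0, 0, -0.03, 0.0032, 0.0007, 0, 32], [0, 0, -0.03, 0.0032, 0.0006, 0, 32], [0, 0, -0.03, 0.0032, 0.0005, 0, 32], [0, 0, -0.03, 0.0033, 0.0004, 0, 32]]]'

```text
t: 12.7
eef_pos: [0.5959, 0.0179, 0.0841]
orientation: [[-0.127, 0.992, 0.0], [0.992, 0.127, 0.0], [0.0, 0.001, -1.0]]
force: [-2.6, -1.1, 1.8]
grip_width: 0.0274
```

Emit:
send_rows --targets '[[[0, 0, -0.02, 0.0022, 0.0003, 0, 32], [0, 0, -0.02, 0.0022, 0.0003, 0, 32], [0, 0, -0.02, 0.0022, 0.0002, 0, 32], [0, 0, -0.02, 0.0022, 0.0001, 0, 32], [0, 0, -0.02, 0.0022, 0.0001, 0, 32]]]'

```text
t: 13.32
eef_pos: [0.6076, 0.0186, 0.0842]
orientation: [[-0.028, 1.0, 0.002], [1.0, 0.028, 0.0], [0.0, 0.002, -1.0]]
force: [-0.1, -0.1, -0.1]
grip_width: 0.0271
```

The force vanished, so the nose may have dropped. I'll look before pushing on.

```bash
python3 - <<'E'
from h import *
p,d=snapshot("wrist");q,e=snapshot("scene")
a=cv2.resize(p[200:420,130:430,::-1],(600,440))
P=cloud("scene",e);m=(abs(P[...,0]-.61)<.1)&(abs(P[...,1])<.12)&(P[...,2]>.03)&(P[...,2]<.3)
v,u=np.where(m);print(u.min(),u.max(),v.min(),v.max())
cv2.imwrite("pics/w2.png",a);cv2.imwrite("pics/s2.png",cv2.resize(q[130:280,180:340,::-1],None,fx=4,fy=4,interpolation=cv2.INTER_CUBIC))
E
```

```text
210 300 152 266
```

View pics/s2.png

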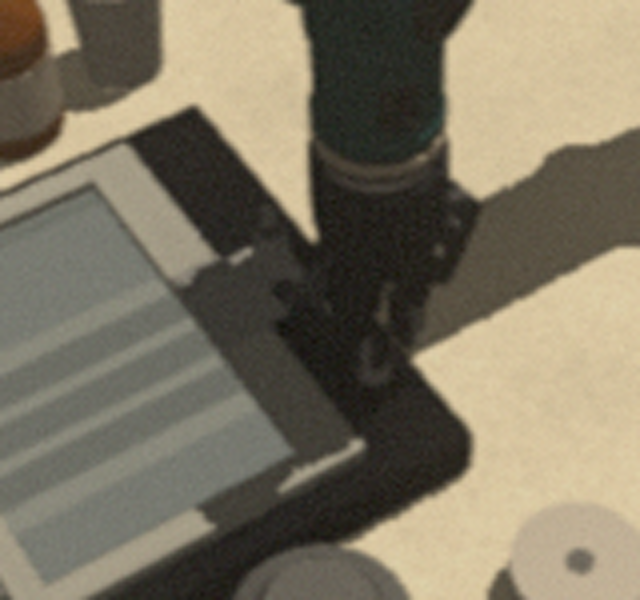

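View pics/w2.png

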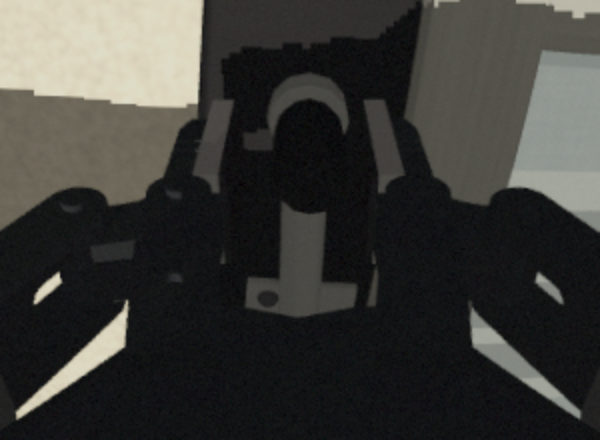

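The knob now stands ahead of the trailing pad (wrist crop: knob at x≈275–350, trailing pad edge at 225, leading at 380). So it jumped forward, as a drop would make it. I'll feel gently for resistance.

Emit:
send_rows --targets '[[[0, 0, -0.015, 0.0016, 0, 0, 32], [0, 0, -0.015, 0.0016, 0, 0, 32], [0, 0, -0.01, 0.0011, 0, 0, 32], [0, 0, 0, 0, 0, 0, 32], [0, 0, 0, 0, 0, 0, 32]]]'

```text
t: 14.05
eef_pos: [0.6107, 0.0186, 0.0841]
orientation: [[0.011, 1.0, -0.0], [1.0, -0.011, -0.0], [-0.0, -0.0, -1.0]]
force: [0.0, -0.0, -0.5]
grip_width: 0.0273
```

Emit:
send_rows --targets '[[[0, 0, -0.005, 0.0005, 0, 0, 32], [0, 0, -0.005, 0.0005, 0, 0, 32], [0, 0, 0, 0, 0, 0, 32], [0, 0, 0, 0, 0, 0, 32], [0, 0, 0, 0, 0, 0, 32]]]'

```text
t: 14.68
eef_pos: [0.6118, 0.0186, 0.0841]
orientation: [[0.021, 1.0, -0.0], [1.0, -0.021, -0.0], [-0.0, -0.0, -1.0]]
force: [0.4, -0.4, -0.1]
grip_width: 0.0275
```

Emit:
send_rows --targets '[[[0, 0, -0.01, 0.001, 0, 0, 32], [0, 0, -0.01, 0.001, 0, 0, 32], [0, 0, 0, 0, 0, 0, 32], [0, 0, 0, 0, 0, 0, 32], [0, 0, 0, 0, 0, 0, 32]]]'

```text
t: 15.3
eef_pos: [0.6138, 0.0186, 0.0841]
orientation: [[0.041, 0.999, -0.0], [0.999, -0.041, 0.0], [0.0, -0.0, -1.0]]
force: [0.7, 0.1, 0.3]
grip_width: 0.0277
```

Emit:
send_rows --targets '[[[0, 0, -0.01, 0.001, 0, 0, 32], [0, 0, -0.01, 0.001, 0, 0, 32], [0, 0, 0, 0, 0, 0, 32], [0, 0, 0, 0, 0, 0, 32], [0, 0, 0, 0, 0, 0, 32]]]'

```text
t: 15.92
eef_pos: [0.6157, 0.0186, 0.0841]
orientation: [[0.061, 0.998, -0.0], [0.998, -0.061, -0.0], [-0.0, -0.0, -1.0]]
force: [-0.0, -0.5, -0.1]
grip_width: 0.0273
```

Emit:
send_rows --targets '[[[0, 0, -0.01, 0.001, 0, 0, 32], [0, 0, -0.01, 0.001, 0, 0, 32], [0, 0, 0, 0, 0, 0, 32], [0, 0, 0, 0, 0, 0, 32], [0, 0, 0, 0, 0, 0, 32]]]'

```text
t: 16.55
eef_pos: [0.6178, 0.0185, 0.0841]
orientation: [[0.081, 0.997, -0.0], [0.997, -0.081, -0.0], [-0.0, -0.0, -1.0]]
force: [-0.5, -1.1, -0.3]
grip_width: 0.0277
```

```bash
python3 - <<'E'
from h import *
p,d=snapshot("wrist")
cv2.imwrite("pics/w3.png",cv2.resize(p[200:420,130:430,::-1],(600,440)))
s=read_state();print(s["eef_pos"],s["force"],s["moment"])
E
```

```text
[0.61773676 0.01848088 0.08407378] [-0.9922591  -0.3996474   0.51958846] [-0.1084927   0.23773308 -0.00047531]
```

View pics/w3.png

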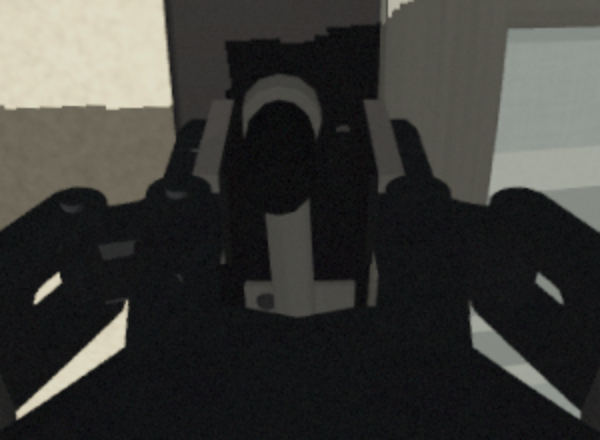

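Emit:
send_rows --targets '[[[0, 0, -0.01, 0.001, 0, 0, 32], [0, 0, 0, 0, 0, 0, 32], [0, 0, 0, 0, 0, 0, 32], [0, 0, 0, 0, 0, 0, 32], [0, 0, 0, 0, 0, 0, 32]]]'

```text
t: 17.23
eef_pos: [0.619, 0.0188, 0.0841]
orientation: [[0.091, 0.996, 0.0], [0.996, -0.091, 0.0], [0.0, 0.0, -1.0]]
force: [-1.2, -0.4, -0.1]
grip_width: 0.0271
```

Emit:
send_rows --targets '[[[0, 0, -0.01, 0.001, -0.0001, 0, 32], [0, 0, 0, 0, 0, 0, 32], [0, 0, 0, 0, 0, 0, 32], [0, 0, 0, 0, 0, 0, 32], [0, 0, 0, 0, 0, 0, 32]]]'

```text
t: 17.85
eef_pos: [0.6199, 0.0186, 0.0841]
orientation: [[0.101, 0.995, 0.0], [0.995, -0.101, 0.0], [0.0, 0.0, -1.0]]
force: [-0.5, 0.6, -0.4]
grip_width: 0.0277
```

Emit:
send_rows --targets '[[[0, 0, -0.01, 0.001, -0.0001, 0, 32], [0, 0, 0, 0, 0, 0, 32], [0, 0, 0, 0, 0, 0, 32], [0, 0, 0, 0, 0, 0, 32], [0, 0, 0, 0, 0, 0, 32]]]'

```text
t: 18.48
eef_pos: [0.621, 0.0185, 0.0841]
orientation: [[0.111, 0.994, 0.0], [0.994, -0.111, 0.0], [0.0, 0.0, -1.0]]
force: [-1.1, 0.3, -0.8]
grip_width: 0.0274
```

```bash
python3 - <<'E'
from h import *
c=camera_info("wrist");K=np.array(c["mtx"]);T=np.array(c["tool_from_camera"]);s=read_state();R=np.array(s["orientation"]);o=np.array(s["eef_pos"])
p,d=snapshot("wrist");cv2.imwrite("pics/w4.png",p[:,:,::-1])
def W(u,v):
    a=(np.array([u,v])-K[:2,2])/K[0,0];th=np.linalg.norm(a);r=np.array([*(a/th*np.sin(th)),np.cos(th)])
    r=r/r[2]*d[v,u];return R@(T[:3,:3]@r+T[:3,3])+o
for v in range(240,356,6):
    print(v,[np.round(W(u,v),3).tolist() for u in(265,272,280)],p[v,272])
E
```

```text
240 [[0.614, 0.027, 0.068], [0.618, 0.027, 0.07], [0.622, 0.025, 0.066]] [63 63 60]
246 [[0.614, 0.025, 0.072], [0.618, 0.025, 0.074], [0.622, 0.024, 0.072]] [74 74 69]
252 [[0.615, 0.025, 0.079], [0.618, 0.024, 0.077], [0.622, 0.021, 0.073]] [ 9 10 10]
258 [[0.615, 0.025, 0.085], [0.618, 0.024, 0.085], [0.622, 0.022, 0.082]] [ 9 12 11]
264 [[0.615, 0.025, 0.091], [0.618, 0.024, 0.091], [0.622, 0.022, 0.088]] [10 15 18]
270 [[0.615, 0.025, 0.098], [0.619, 0.024, 0.097], [0.622, 0.022, 0.093]] [21 19 22]
276 [[0.616, 0.024, 0.102], [0.619, 0.024, 0.102], [0.622, 0.022, 0.1]] [12 10 13]
282 [[0.615, 0.023, 0.105], [0.618, 0.022, 0.104], [0.622, 0.021, 0.103]] [ 4  9 11]
288 [[0.615, 0.019, 0.104], [0.618, 0.02, 0.105], [0.622, 0.019, 0.104]] [12 14 15]
294 [[0.615, 0.017, 0.106], [0.618, 0.018, 0.107], [0.621, 0.017, 0.106]] [19 12 16]
300 [[0.614, 0.014, 0.107], [0.617, 0.014, 0.106], [0.621, 0.013, 0.106]] [ 8 18 11]
306 [[0.614, 0.011, 0.106], [0.617, 0.011, 0.107], [0.618, -0.014, 0.073]] [20 18 16]
312 [[0.609, -0.017, 0.073], [0.613, -0.017, 0.073], [0.618, -0.018, 0.073]] [76 74 71]
318 [[0.608, -0.021, 0.073], [0.613, -0.021, 0.073], [0.617, -0.022, 0.073]] [76 75 70]
324 [[0.608, -0.026, 0.072], [0.612, -0.026, 0.074], [0.617, -0.027, 0.073]] [75 72 70]
330 [[0.607, -0.03, 0.073], [0.611, -0.032, 0.072], [0.616, -0.031, 0.074]] [73 73 69]
336 [[0.602, -0.059, 0.046], [0.611, -0.036, 0.073], [0.616, -0.036, 0.073]] [71 70 66]
342 [[0.602, -0.063, 0.047], [0.61, -0.04, 0.074], [0.615, -0.041, 0.073]] [72 70 67]
348 [[0.601, -0.068, 0.048], [0.61, -0.045, 0.074], [0.615, -0.047, 0.073]] [73 72 69]
354 [[0.601, -0.072, 0.05], [0.609, -0.05, 0.074], [0.614, -0.052, 0.072]] [69 67 63]
```

The arm's top face reads 73 mm, so the handle origin is at about 61 mm and seated in the notch. The knob sits at (0.6175, 0.016), which gives a handle angle of about 1.57 rad. I'll stop pushing, open the fingers and lift clear.

Emit:
send_rows --targets '[[[0, 0, 0, -0.002, 0, 0, 50], [0, 0, 0, -0.001, 0, 0, 50], [0, 0, 0, 0, 0, 0, 50], [0, 0, 0, 0, 0, 0.005, 50], [0, 0, 0, 0, 0, 0.02, 50]]]'

```text
t: 19.15
eef_pos: [0.617, 0.0183, 0.109]
orientation: [[0.111, 0.994, -0.002], [0.994, -0.111, -0.0], [-0.001, -0.002, -1.0]]
force: [0.5, 0.1, 1.0]
grip_width: 0.0424
```

Emit:
send_rows --targets '[[[0, 0, 0, 0, 0, 0.03, 50], [0, 0, 0, 0, 0, 0.05, 50], [0, 0, 0, -0.04, 0, 0.02, 50], [0, 0, 0, -0.05, 0, 0, 50], [0, 0, 0, -0.05, 0, 0, 50]]]'

```text
t: 19.77
eef_pos: [0.4772, 0.0185, 0.2109]
orientation: [[0.111, 0.994, 0.003], [0.994, -0.111, 0.0], [0.001, 0.003, -1.0]]
force: [-0.4, -0.7, -0.9]
grip_width: 0.0425
```

Emit:
send_rows --targets '[[[0, 0, 0, -0.05, 0, 0, 50], [0, 0, 0, -0.02, 0, 0, 50], [0, 0, 0, 0, 0, 0, 50], [0, 0, 0, 0, 0, 0, 50], [0, 0, 0, 0, 0, 0, 50]]]'

```text
t: 20.4
eef_pos: [0.4097, 0.0186, 0.2095]
orientation: [[0.111, 0.994, 0.002], [0.994, -0.111, 0.0], [0.001, 0.002, -1.0]]
force: [0.6, -1.2, -0.1]
grip_width: 0.0426
```

```bash
python3 - <<'E'
from h import *
p,d=snapshot("top");P=cloud("top",d)
cv2.imwrite("pics/t5.png",cv2.resize(p[95:265,190:450,::-1],None,fx=3,fy=3,interpolation=cv2.INTER_CUBIC))
m=(P[...,2]>.062)&(P[...,2]<.115)&(abs(P[...,0]-.61)<.035)&(P[...,1]>-.10)&(P[...,1]<.05)
v,u=np.where(m)
for a in np.arange(-.1,.05,.01):
    k=m&(abs(P[...,1]-a)<.005)
    if k.any():print(round(a,2),k.sum(),np.round(P[k].mean(0),3),round(float(np.median(P[k][:,2])),4))
for u,v in [(268,200),(375,203),(380,160),(221,155),(213,222)]:print(np.round(P[v,u],3))
E
```

```text
-0.1 38 [ 0.621 -0.097  0.083] 0.0752
-0.09 70 [ 0.619 -0.09   0.085] 0.0785
-0.08 34 [ 0.622 -0.08   0.071] 0.0706
-0.07 32 [ 0.619 -0.07   0.071] 0.0717
-0.06 26 [ 0.619 -0.06   0.07 ] 0.0704
-0.05 19 [ 0.615 -0.05   0.072] 0.073
-0.04 23 [ 0.616 -0.04   0.071] 0.0727
-0.03 23 [ 0.615 -0.03   0.071] 0.0709
-0.02 20 [ 0.616 -0.021  0.072] 0.0716
-0.01 21 [ 0.617 -0.011  0.072] 0.0707
-0.0 21 [ 0.617 -0.001  0.073] 0.0729
0.01 27 [0.616 0.01  0.092] 0.101
0.02 31 [0.615 0.02  0.097] 0.1012
0.03 5 [0.618 0.026 0.074] 0.0742
[0.646 0.041 0.062]
[ 0.641 -0.232  0.058]
[ 0.753 -0.246  0.055]
[0.748 0.156 0.128]
[0.59  0.181 0.04 ]
```

View pics/t5.png

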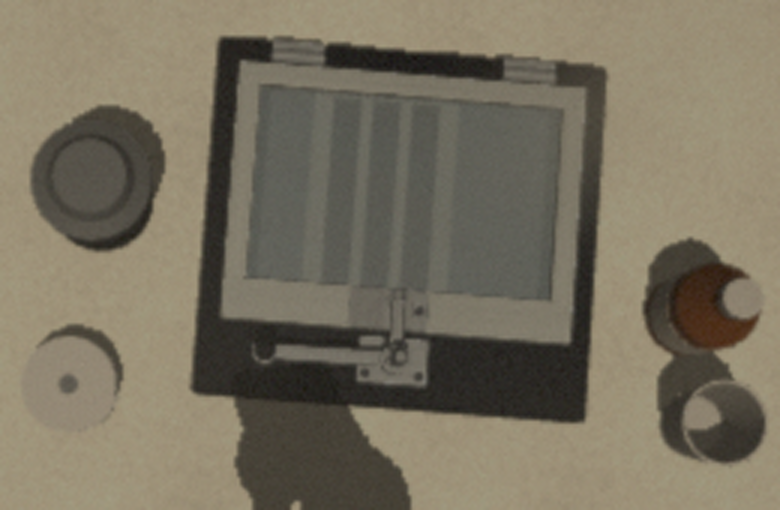

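The final top view shows the lid shut and the nose seated just before the stop (crop px (398,300)). The arm top is at 71–73 mm, the bystanders are where they were, and the gripper is clear.

```bash
python3 -c "
from rig import *
print(finish_job())"
```

```text
the job is handed in; nothing more can be done
None
```

The frame is closed and latched, and I handed the job in at about 20 s; `finish_job` gives no verdict.

- **Lid:** I lowered it with closed fingers on lid_rail, following its arc, until the force rose to about 7 N with the lid's top at 59 mm.
- **Latch:** I swung the knob clockwise held loosely between the fingers, with about 3 to 5 N up the ramp. The force then vanished and the knob jumped ahead of the pushing finger. I nudged it on a few millimetres at about 1 N, did not meet the end stop, then opened the fingers and backed away.

**Last checks**
- **Handle:** its arm top is at 71 to 73 mm. That puts the handle origin at about 59 to 61 mm against the 62.4 mm limit; the lowest readings fall below the 60.5 mm rest height because the depth is only good to about 2 mm. Its angle is about 1.57 rad and the nose is in the notch.
- **Lid:** the rim reads 55 to 62 mm across the points checked, around the 59 mm shut height, so it is shut within that noise.
- **Bystanders:** tank and reel depth readings are unchanged, and bottle and beaker look unmoved in the final top view.
- **Contact:** the gripper is clear and touches nothing.

No check failed. The 4 mm lift over the crest was not measured directly. I inferred it from the ramp forces and the jump.

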